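# Rebuild the washed tube carousel on the mixer spindle

## Task

The tube carousel of the mixer has been washed and lies apart on the bench. Put it back together on the mixer's spindle: first the cup plate with the tall hub, then the guide plate with the open rings, then the plain metal collar, hubs upward, feeling for the drive key by turning each plate gently until it goes down over it. Lower every part fully home without forcing it or letting it drop down the spindle, and leave the other things on the bench where they are.

Things in the scene. Friction and masses are not known exactly. Their poses are not given: they have to be found in the camera images.
- mixer: the carousel mixer, fixed to the bench: pale blue case 230 x 230 x 75 mm with a cream top, a display on its front (-x) side, and on top a black turntable 156 mm across and 10 mm thick. Origin: centre of its underside on the bench, x axis from its front to its back, z up.
- seat (a point): centre of the turntable's top face, on the spindle axis, 85 mm above the bench: the cup plate sits on it. Axes as the mixer's.
- spindle_tip (a point): top of the upright steel spindle, on its axis, 107 mm above the seat (192 mm above the bench). The spindle is 20 mm in diameter, its last 5 mm tapering to 12 mm. Below its plain round last 16 mm it carries a drive key (see key_top). Axes as the mixer's.
- key_top (a point): on the spindle axis, level with the flat top of the drive key, 91 mm above the seat: a bar 29 mm across and 6 mm thick through the spindle, down to the seat, so 4.5 mm stands out on either side. It turns with the turntable (which yields above 0.35 N m) and lies anywhere within 0.75 rad of the mixer's x axis. Its angle is not given (axes here are the mixer's): feel for it.
- cup_plate: lower carousel plate, grey plastic, about 0.26 kg: six closed cups 31 mm across, 16 mm high in a circle (125 mm over all) round a tall octagonal hub 42 mm across flats, 64 mm high, bored through. Origin: centre of its underside on the hub axis, z up along the hub; it lies hub up. Flats face its x axis and every 45 degrees from it. Home: underside on the seat.
- cup_bore (a point): centre of the top of the cup plate's hub bore, 64 mm above its underside. The bore is 23 mm across, with two keyways 9.5 mm wide along the plate's +x and -x, 32 mm across both, open at both ends: the plate goes on either way round, if within about 7 degrees of the key. Out of line, the hub rests on the key's top. Axes as the plate's.
- guide_plate: upper carousel plate, grey plastic, about 0.17 kg: six open rings 31 mm across in a circle (125 mm over all), up to 7 mm high, round an octagonal hub 42 mm across flats, 27 mm high. Origin: centre of its underside, z up along the hub; it lies hub up. Flats, bore and keyways as on the cup plate. Home: underside on the cup plate's hub, 64 mm above the seat, hub top level with the key's top.
- collar: plain round aluminium collar that holds the plates down, 60 mm outside diameter, 36 mm high, 23 mm bore right through, no keyways, about 0.24 kg, standing on end. Origin: centre of its underside, z up. Home: on the guide plate's hub, underside 91 mm above the seat, round the plain top of the spindle.
- tray_stack: bystander: stack of white trays 100 x 120 x 53 mm; origin at the centre of its underside.
- acid_jar: bystander: amber glass jar 72 mm across, 95 mm high; origin at the centre of its underside.
- beaker: bystander: glass beaker 70 mm across, 85 mm high; origin at the centre of its underside.
- brush: bystander: cleaning brush lying on the bench; origin under its middle.

How it is judged:
By the outcome, as a careful person would: the job done as asked, in the order asked, and still so for the second after the job is handed in, with the robot touching nothing.
It also fails if it takes over 72 s, if anything falls off the work surface, if the arm or the gripper's body presses on something with over 40 N, if the wrist force passes 120 N, or if a joint passes its speed limit or range.

## Robot

A 6-joint arm with a two-finger parallel gripper is mounted at the origin on the work surface. World frame = base frame: x ahead of the robot, y to its left, z up, the work surface at z = 0. Lengths are in m, angles in degrees, forces in N, time in s.
With the tool pointing down it reaches from about 0.35 to 0.875 m from the base axis. Payload 4.2 kg.
Tool frame: the origin (TCP) lies on the front face of the gripper's body, between the roots of the fingers; the fingertips stand 70 mm ahead of it and the grasp point (between the pads) lies 51 mm ahead of it (r.nose_length is the distance from the TCP to the fingertips, in m); z points along the fingers, y is the direction in which the jaws open and shut (so a half turn about z gives the same grasp; the last joint's range is limited). The gripper opens to 87 mm and grips with 3 to 60 N. Pads are 19 mm wide; open, the fingers measure 117 mm over their backs; the gripper's body (75 mm by 190 mm) begins 51 mm behind the grasp point.
Start: joints at [88.213, 22.042, 0.453, 0, -68.411, -14.817], TCP at [0.179, 0.599, 0.292] pointing down, gripper open.
Joint ranges: [-179.83, 179.83], [-69.29, 118.12], [-61.27, 80.66], [-181.25, 117.63], [-171.15, -9.14], [-177.46, 177.46]. Speed limits (degrees/s): [159.86, 159.86, 180, 180, 180, 180].

## Interface

Orientations are given as a 3x3 rotation matrix whose columns are the frame's x, y, z axes.
In Python, from station import telemetry, capture, order, r gives the robot as it stands.
- The arm moves only by the tool drive_tool, never from a script. Its argument "series" is a list of rows, each a list of 4 numbers: the shift along the tool's x, y, z as a fraction of full scale, then the turn about the tool's z as a fraction of full scale. In form: [[dx, dy, dz, turn], ...]. A call has 1 to 10 rows; each row is the pose to reach, as a shift and turn from the pose commanded when the call began, along the tool's axes at that moment; what a row does not reach only later rows make up. Full scale, the value 1, is 0.12 m for a shift and 2 rad for a turn. A row lasts 1/8 s, in which the tool goes at most 62.5 mm and 10.7 degrees, less where a joint would pass 70% of its speed; a pose out of reach is approached as far as the arm can. A call with a number of a shift or a turn outside -1 to 1 is refused whole. A call with a gripper value outside its range is refused whole. "fingers" is the finger opening in mm, from 0 to 87, set as the call begins (left out, the last holds). The fingers move at their own pace and stop on an object; the grip force is fixed at half the most. Time passes only in rows, so rows that repeat a pose let the fingers close. It gives the time, the measured TCP pose, the force and the opening at its end, in the units of the state.
- telemetry.sense(): the state, without advancing time (a new reading comes with each control period).
- capture(name): name is "side" or "top"; returns a dict with "color" (420x560x3 uint8, blue, green, red), "fx", "fy", "cx", "cy" (pixels), "k1" (the pictures are not rectified: a ray, as slopes to the right and down, at radius r is drawn at 1 + k1 r^2 times it, then the intrinsics apply), "eye" and "attitude" of the camera in the world. Camera axes: x right, y up, looking along -z (the intrinsics and any distortion apply to the point x, -y, -z); pixel columns grow to the right and rows downward; lengths in m; the calibration is good to about 2 mm. A picture is of the moment at which its call begins. There is no depth.
- order.finish_job(): hands the job in, once; it reports no verdict.
The state is a dict: "time_s": time; "joints": joint angles; "joint_velocities": joint speeds; "effort": joint torques, N m; "tcp_pos": TCP position; "ee_rot": TCP orientation; "wrist_force": force on the tool from outside, world axes, zero at the start; "moment": the same for the moment, N m; "gripper_width": opening from 0.0 (shut) to 1.0 (fully open).
Only numpy, scipy, OpenCV 4.12 (cv2) and the standard library are available. Lean on these libraries where they do the work, as an engineer would, in place of code of your own. Each camera call takes 0.05 s, during which the arm holds its last target. There are 200 camera calls.

## Working session

There is one attempt and no reset: what is moved stays moved. The work goes in short steps, Python scripts to look and compute and a tool call to move; the robot and the scene stay as the last step left them, time stands still between calls to the robot, and variables do not carry over. Pictures are saved under pics/ and viewed, about 8 in all and at most 12, crops included, and the job is handed in when it is done.

Besides the shell and the picture viewer there is one more tool, called after ">>>" as a command line: name --pt "numbers of a row" for each row, then --argument value for the rest. drive_tool: Moves the arm, as the interface text tells. Shift numbers are shares of 0.12 m and turn numbers shares of 2 rad, none past 1 either way. Its arguments: {"type":"object","properties":{"series":{"type":"array","items":{"type":"array","items":{"type":"number","minimum":-1,"maximum":1}}},"fingers":{"type":"number"}},"required":["series"]}

```bash
ls; mkdir -p pics
python3 - <<'E'
from station import telemetry, capture, order, r
import cv2,numpy as np
s=telemetry.sense(); print({k:np.round(v,3).tolist() for k,v in s.items()})
for n in("side","top"):
    c=capture(n); cv2.imwrite(f"pics/{n}0.png",c["color"])
    print(n,{k:np.round(c[k],4).tolist() for k in c if k!="color"})
E
```

```text
pics
{'time_s': 0.0, 'joints': [88.212, 22.091, 0.381, -0.031, -68.413, -14.816], 'joint_velocities': [-0.012, -0.006, -0.005, -0.017, -0.046, -0.038], 'effort': [0.0, -39.066, 18.741, 4.22, 0.011, -0.0], 'tcp_pos': [0.178, 0.599, 0.291], 'ee_rot': [[0.958, -0.286, -0.001], [-0.286, -0.958, -0.002], [0.0, 0.002, -1.0]], 'wrist_force': [-0.727, -0.0, -0.495], 'moment': [-0.005, 0.013, -0.016], 'gripper_width': 0.998}
side {'fx': 479.1579, 'fy': 479.1579, 'cx': 280.7362, 'cy': 209.6721, 'k1': -0.1587, 'eye': [-0.1394, -0.8504, 0.7596], 'attitude': [[0.7144, 0.3476, -0.6073], [-0.6997, 0.3489, -0.6234], [-0.0048, 0.8703, 0.4924]]}
top {'fx': 411.0654, 'fy': 411.0654, 'cx': 278.6472, 'cy': 212.2883, 'k1': -0.0164, 'eye': [0.5471, -0.0778, 1.0237], 'attitude': [[-0.0264, 0.9981, -0.0558], [-0.9996, -0.027, -0.0099], [-0.0114, 0.0555, 0.9984]]}
```

View pics/side0.png

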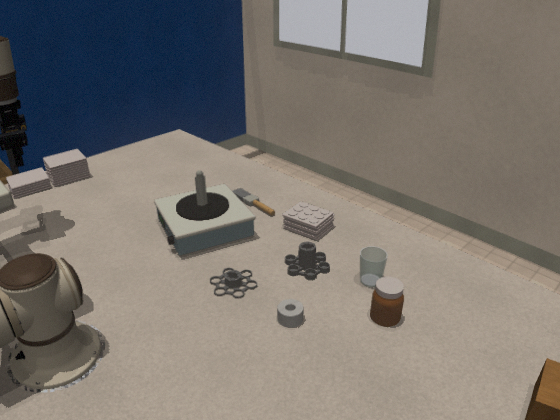

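View pics/top0.png

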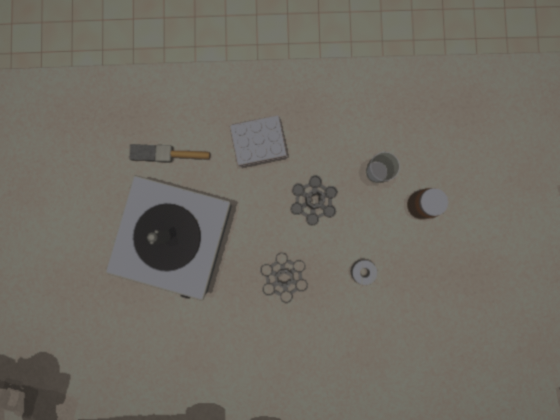

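```bash
cat > h.py <<'E'
import numpy as np, cv2
from station import telemetry, capture, order, r
def ray(c,uv):
    K=np.array([[c["fx"],0,c["cx"]],[0,c["fy"],c["cy"]],[0,0,1.]])
    u=cv2.undistortPoints(np.array(uv,float).reshape(-1,1,2),K,np.array([c["k1"],0,0,0.]))[:,0]
    d=np.c_[u[:,0],-u[:,1],-np.ones(len(u))]@np.array(c["attitude"]).T
    return d/np.linalg.norm(d,axis=1)[:,None]
def onplane(c,uv,z):
    d=ray(c,uv); e=np.array(c["eye"]); return e+d*((z-e[2])/d[:,2])[:,None]
def tri(c1,p1,c2,p2):
    d1,d2=ray(c1,[p1])[0],ray(c2,[p2])[0]; e1,e2=np.array(c1["eye"]),np.array(c2["eye"])
    t=np.linalg.lstsq(np.c_[d1,-d2],e2-e1,rcond=None)[0]; a,b=e1+t[0]*d1,e2+t[1]*d2
    return (a+b)/2,np.linalg.norm(a-b)
def proj(c,P):
    q=(np.atleast_2d(P)-c["eye"])@np.array(c["attitude"]); x,y=q[:,0]/-q[:,2],-q[:,1]/-q[:,2]
    k=1+c["k1"]*(x*x+y*y); return np.c_[c["fx"]*x*k+c["cx"],c["fy"]*y*k+c["cy"]]
E
python3 - <<'E'
import cv2,numpy as np
t=cv2.imread("pics/top0.png");s=cv2.imread("pics/side0.png")
R=lambda a,f:cv2.resize(a,None,fx=f,fy=f,interpolation=cv2.INTER_CUBIC)
o=np.zeros((600,800,3),np.uint8)
a=R(t[165:315,255:385],4)[:600,:]; o[:a.shape[0],:a.shape[1]]=a   # top, scale4 origin (255,165)
b=R(s[235:335,205:335],2); o[:200,525:785]=b
b=R(t[170:305,100:237],2); o[210:480,523:797]=b
o=cv2.convertScaleAbs(o,alpha=1.6)
cv2.imwrite("pics/crop1.png",o)
b=R(s[160:340,150:340],4)[:600]
c=R(s[160:255,150:260],3.6);d=R(s[235:335,205:335],3.0)
o=np.zeros((600,800,3),np.uint8);o[:342,:396]=c;o[:300,400:790]=d
d=R(t[220:255,130:205],5);o[345:520,:375]=d
cv2.imwrite("pics/crop2.png",cv2.convertScaleAbs(o,alpha=1.5))
E
```

```text
(no output)
```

View pics/crop1.png

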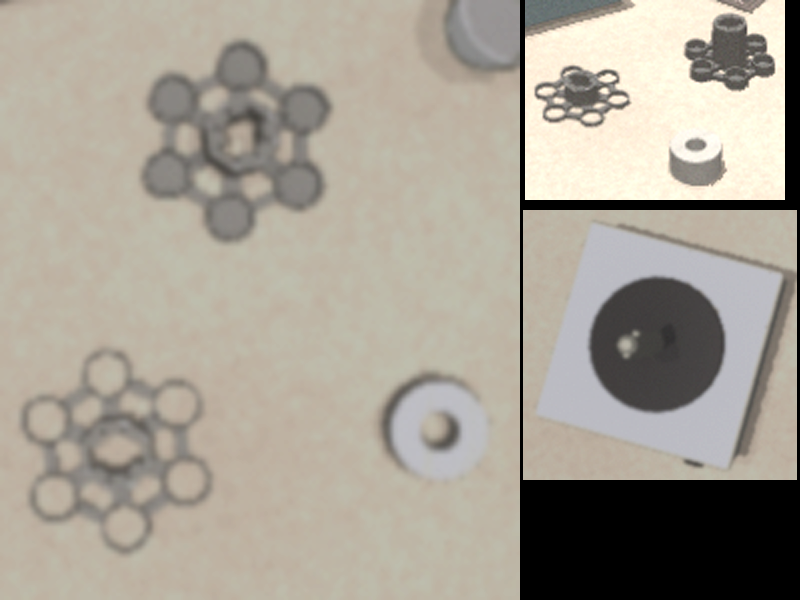

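View pics/crop2.png

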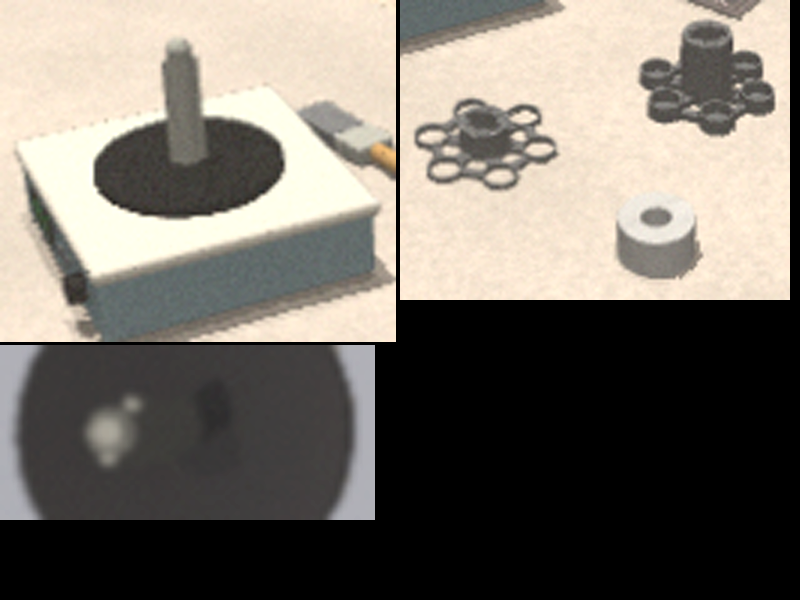

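Run:
```python
from h import *
import pickle
S=[];T=[]
for i in range(4): S.append(capture("side"));T.append(capture("top"))
for L in(S,T): L[0]["color"]=np.mean([c["color"] for c in L],0).astype(np.float32)
s,t=S[0],T[0]; pickle.dump((s,t),open("cams.pkl","wb"))
def fit6(c,P,z):
    Q=onplane(c,P,z)[:,:2]; m=Q.mean(0); v=Q-m
    a=np.degrees(np.arctan2(v[:,1],v[:,0])); ph=np.degrees(np.angle(np.exp(6j*np.radians(a)).mean()))/6
    return m.round(4),np.linalg.norm(v,axis=1).round(4),round(ph,2)
cup=np.array([(241,67),(305,108),(298,185),(230,217),(167,174),(173,99)])/4+[255,165]-.375
gui=np.array([(107,375),(178,404),(186,480),(126,527),(55,496),(46,421)])/4+[255,165]-.375
print("cup",fit6(t,cup,.016)); print("guide",fit6(t,gui,.007))
scup=np.array([(656,73),(708,58),(745,67),(759,97),(716,117),(666,104)])-[400,0]; scup=scup/3+[205,235]-.33
sg=np.array([(434,135),(470,108),(525,116),(540,149),(501,176),(445,170)])-[400,0]; sg=sg/3+[205,235]-.33
print("side cup",fit6(s,scup,.016)); print("side guide",fit6(s,sg,.007))
f=lambda x,y,k,ox,oy:np.array([x/k+ox,y/k+oy])-.4
pr=lambda n,a,b:print(n,[np.round(q,4) for q in tri(s,a,t,b)])
pr("tip",f(178,43,3.6,150,160),f(110,433-345,5,130,220))
pr("cuphub",f(707-400,34,3,205,235),f(245,136,4,255,165))
pr("guidehub",f(484-400,121,3,205,235),f(118,444,4,255,165))
pr("collar",f(656-400,217,3,205,235),f(438,429,4,255,165))
k=onplane(t,[f(132,58,5,130,220),f(108,113,5,130,220)],.176); print("key",k.round(4),np.degrees(np.arctan2(*(k[0]-k[1])[[1,0]])))
cor=onplane(t,np.array([(593-523,222-210),(784-523,270-210),(731-523,467-210),(538-523,413-210)])/2+[100,170],.075)
print("mixer",cor.round(4),cor.mean(0), np.degrees(np.arctan2(*(cor[0]-cor[3])[[1,0]])),np.degrees(np.arctan2(*(cor[1]-cor[2])[[1,0]])))
tt=onplane(t,[np.array([(657-523)/2+100,(344-210)/2+170])-.25],.085);print("turntable",tt)
# enlarged hubs
def big(c,u,v,w,k):
    a=c["color"][int(v-w):int(v+w),int(u-w):int(u+w)]; a=cv2.resize(a,None,fx=k,fy=k,interpolation=cv2.INTER_CUBIC)
    return np.clip((a-a.min())/(a.max()-a.min())*255,0,255).astype(np.uint8)
o=np.hstack([big(t,316,199,13,15),big(t,284,276,13,15)]); 
o2=np.hstack([big(s,307,246,13,15),big(s,233,276,13,15)])
o=np.vstack([o,o2]);o=cv2.resize(o,(600,600));cv2.imwrite("pics/hubs.png",o)
```

```text
cup (array([ 0.6313, -0.1543]), array([0.0462, 0.0474, 0.0465, 0.0465, 0.0467, 0.0466]), np.float64(-6.07))
guide (array([ 0.4438, -0.0759]), array([0.0465, 0.0474, 0.0464, 0.047 , 0.0468, 0.0468]), np.float64(5.52))
side cup (array([ 0.627 , -0.1634]), array([0.0496, 0.0424, 0.0442, 0.0466, 0.0458, 0.0463]), np.float64(-8.83))
side guide (array([ 0.4438, -0.0781]), array([0.0459, 0.0507, 0.0474, 0.0473, 0.048 , 0.0485]), np.float64(5.11))
tip [array([0.5506, 0.1893, 0.1913]), np.float64(0.0017)]
cuphub [array([ 0.6305, -0.1563,  0.0657]), np.float64(0.0006)]
guidehub [array([ 0.4479, -0.0756,  0.0256]), np.float64(0.0044)]
collar [array([ 0.4547, -0.2682,  0.0353]), np.float64(0.0006)]
key [[0.5621 0.1855 0.176 ]
 [0.5397 0.1957 0.176 ]] -24.466299531873666
mixer [[0.6941 0.265  0.075 ]
 [0.6317 0.0425 0.075 ]
 [0.4069 0.1079 0.075 ]
 [0.4738 0.3307 0.075 ]] [0.55159646 0.18654758 0.075     ] -16.602608585782068 -16.23047263093042
turntable [[0.55039744 0.18913839 0.085     ]]
```

View pics/hubs.png

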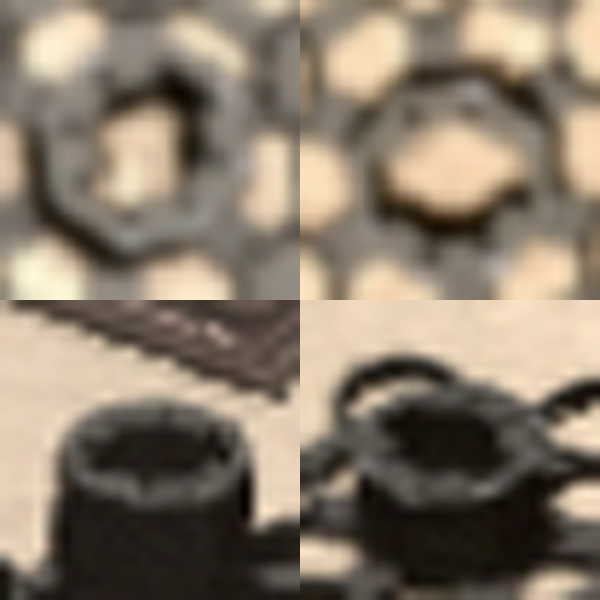

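Run:
```python
from h import *
import pickle
s,t=pickle.load(open("cams.pkl","rb"))
for n,c0,z in(("cup",(.631,-.1553),.064),("guide",(.4445,-.0757),.027)):
  for cn,c in(("top",t),("side",s)):
    g=cv2.cvtColor(c["color"],cv2.COLOR_BGR2GRAY)
    a=np.arange(0,360,12); P=[]
    for R in(.013,.0145): P.append(np.c_[c0[0]+R*np.cos(np.radians(a)),c0[1]+R*np.sin(np.radians(a)),a*0+z])
    v=np.mean([cv2.remap(g,*[q.astype(np.float32).reshape(-1,1) for q in proj(c,p).T],cv2.INTER_CUBIC)[:,0] for p in P],0)
    print(n,cn,dict(zip(a.tolist(),v.round().astype(int).tolist())))
for n,th in(("cup",-36),("cup24",24),("cup84",84)):
  u=np.array([np.cos(np.radians(th)),np.sin(np.radians(th))])*.0145
  for q in(1,-1):
    P=[.631+q*u[0],-.1553+q*u[1],.064]; print(n,q,"hubs.png top px",((proj(t,P)[0]-[303,186]+.5)*300/26).round(),"side",((proj(s,P)[0]-[294,233]+.5)*300/26).round()+[0,300])
```

```text
cup top {0: 64, 12: 70, 24: 65, 36: 64, 48: 73, 60: 75, 72: 72, 84: 78, 96: 81, 108: 75, 120: 76, 132: 87, 144: 85, 156: 79, 168: 76, 180: 81, 192: 82, 204: 77, 216: 75, 228: 80, 240: 80, 252: 72, 264: 68, 276: 76, 288: 76, 300: 65, 312: 50, 324: 45, 336: 45, 348: 51}
cup side {0: 64, 12: 66, 24: 66, 36: 67, 48: 72, 60: 70, 72: 68, 84: 77, 96: 78, 108: 67, 120: 63, 132: 68, 144: 65, 156: 71, 168: 86, 180: 93, 192: 92, 204: 96, 216: 78, 228: 85, 240: 87, 252: 84, 264: 83, 276: 82, 288: 81, 300: 81, 312: 68, 324: 56, 336: 52, 348: 60}
guide top {0: 87, 12: 87, 24: 82, 36: 80, 48: 87, 60: 89, 72: 89, 84: 83, 96: 77, 108: 68, 120: 63, 132: 70, 144: 73, 156: 69, 168: 68, 180: 73, 192: 72, 204: 65, 216: 72, 228: 79, 240: 73, 252: 66, 264: 84, 276: 98, 288: 100, 300: 94, 312: 90, 324: 88, 336: 82, 348: 82}
guide side {0: 79, 12: 82, 24: 78, 36: 71, 48: 74, 60: 72, 72: 63, 84: 54, 96: 53, 108: 53, 120: 67, 132: 82, 144: 79, 156: 76, 168: 84, 180: 89, 192: 89, 204: 82, 216: 83, 228: 89, 240: 88, 252: 76, 264: 67, 276: 66, 288: 65, 300: 69, 312: 82, 324: 90, 336: 88, 348: 77}
cup 1 hubs.png top px [190.  90.] side [215. 453.]
cup -1 hubs.png top px [109. 207.] side [ 88. 464.]
cup24 1 hubs.png top px [119.  84.] side [172. 426.]
cup24 -1 hubs.png top px [181. 213.] side [131. 493.]
cup84 1 hubs.png top px [ 78. 143.] side [110. 431.]
cup84 -1 hubs.png top px [221. 154.] side [194. 487.]
```

>>> drive_tool --pt "0.45 0.42 0 0" --pt "0.9 0.83 0 0" --pt "0.9 0.83 0 0" --fingers 87

```text
time_s: 0.88
tcp_pos: [0.2546, 0.47, 0.2927]
ee_rot: [[0.958, -0.288, -0.0], [-0.288, -0.958, 0.0], [-0.0, 0.0, -1.0]]
wrist_force: [0.6, 0.3, 0.9]
gripper_width: 0.998
```

>>> drive_tool --pt "0.45 0.42 0 0" --pt "0.9 0.83 0 0" --pt "0.9 0.83 0 0"

```text
time_s: 1.25
tcp_pos: [0.3296, 0.3442, 0.2926]
ee_rot: [[0.958, -0.288, 0.0], [-0.288, -0.958, 0.001], [0.0, -0.001, -1.0]]
wrist_force: [0.2, 1.0, 0.3]
gripper_width: 1.002
```

>>> drive_tool --pt "0.45 0.42 0 0" --pt "0.9 0.83 0 0" --pt "0.9 0.83 0 0"

```text
time_s: 1.62
tcp_pos: [0.4047, 0.2181, 0.2926]
ee_rot: [[0.958, -0.288, 0.001], [-0.288, -0.958, 0.0], [0.0, -0.001, -1.0]]
wrist_force: [-0.7, -0.3, 0.8]
gripper_width: 0.999
```

>>> drive_tool --pt "0.45 0.42 0 0" --pt "0.9 0.83 0 0" --pt "0.9 0.83 0 0"

```text
time_s: 2.0
tcp_pos: [0.4801, 0.0917, 0.2924]
ee_rot: [[0.957, -0.289, 0.001], [-0.289, -0.957, 0.0], [0.001, -0.0, -1.0]]
wrist_force: [-0.7, 0.2, -0.7]
gripper_width: 1.002
```

>>> drive_tool --pt "0.45 0.42 0 0.08" --pt "0.9 0.83 0 0.17" --pt "0.9 0.83 0 0.17"

```text
time_s: 2.38
tcp_pos: [0.5554, -0.035, 0.2919]
ee_rot: [[0.806, -0.592, 0.0], [-0.592, -0.806, -0.0], [0.0, 0.0, -1.0]]
wrist_force: [-0.6, 0.7, 0.4]
gripper_width: 0.998
```

>>> drive_tool --pt "0.3 0.12 0.25 0" --pt "0.6 0.24 0.5 0" --pt "0.6 0.24 0.5 0"

```text
time_s: 2.75
tcp_pos: [0.5949, -0.0999, 0.2287]
ee_rot: [[0.806, -0.592, -0.006], [-0.592, -0.806, -0.0], [-0.005, 0.004, -1.0]]
wrist_force: [-0.1, 0.3, 0.3]
gripper_width: 1.001
```

>>> drive_tool --pt "0.5 0.195 0 0" --pt "0.5 0.195 0.5 0" --pt "0.5 0.195 0.97 0" --pt "0.5 0.195 0.975 0" --pt "0.5 0.195 0.975 0"

```text
time_s: 3.38
tcp_pos: [0.6316, -0.1521, 0.1181]
ee_rot: [[0.809, -0.587, 0.005], [-0.587, -0.809, -0.001], [0.004, -0.002, -1.0]]
wrist_force: [-0.4, -0.3, 0.8]
gripper_width: 1.0
```

>>> drive_tool --pt "0 0 0 0" --pt "0 0 0 0" --pt "0 0 0 0" --pt "0 0 0 0" --pt "0 0 0 0" --pt "0 0 0 0" --fingers 30

```text
time_s: 4.12
tcp_pos: [0.6296, -0.1527, 0.1152]
ee_rot: [[0.808, -0.589, -0.0], [-0.589, -0.808, -0.0], [-0.0, 0.0, -1.0]]
wrist_force: [-0.5, 1.2, 0.4]
gripper_width: 0.478
```

>>> drive_tool --pt "0 0 0 0" --pt "0.02 0 0 0" --pt "0.02 0 0 0.1" --pt "0.02 0 0 0.19" --pt "0.02 0 0 0.28" --pt "0.02 0 0 0.37" --pt "0.02 0 0 0.46" --pt "0.02 0 0 0.55" --pt "0.02 0 0 0.64" --pt "0.02 0 0 0.73" --fingers 62

```text
time_s: 5.38
tcp_pos: [0.6318, -0.154, 0.1152]
ee_rot: [[-0.501, -0.865, 0.0], [-0.865, 0.501, -0.0], [0.0, -0.0, -1.0]]
wrist_force: [-0.3, -0.2, 0.5]
gripper_width: 0.711
```

>>> drive_tool --pt "0 0 0 0.055" --pt "0 0 0 0.055" --pt "0 0 0 0.055"

```text
time_s: 5.75
tcp_pos: [0.6317, -0.154, 0.1152]
ee_rot: [[-0.587, -0.81, 0.0], [-0.81, 0.587, -0.0], [-0.0, -0.0, -1.0]]
wrist_force: [-0.6, 0.2, -0.1]
gripper_width: 0.713
```

>>> drive_tool --pt "0 0 0 0" --pt "0 0 0 0" --pt "0 0 0 0" --pt "0 0 0 0" --fingers 30

```text
time_s: 6.25
tcp_pos: [0.6319, -0.1541, 0.1153]
ee_rot: [[-0.588, -0.809, 0.001], [-0.809, 0.588, -0.0], [-0.0, -0.001, -1.0]]
wrist_force: [1.5, -0.2, -1.2]
gripper_width: 0.477
```

>>> drive_tool --pt "0 0 -0.1 0" --pt "0 0 -0.3 0" --pt "0 0 -0.6 0" --pt "0 0 -0.9 0" --pt "0 0 -0.9 0"

```text
time_s: 6.88
tcp_pos: [0.6329, -0.154, 0.2272]
ee_rot: [[-0.588, -0.809, 0.007], [-0.809, 0.588, -0.0], [-0.004, -0.006, -1.0]]
wrist_force: [0.5, -0.0, -3.2]
gripper_width: 0.48
```

>>> drive_tool --pt "-0.1 0.1 -0.3 0" --pt "-0.3 0.36 -0.6 0" --pt "-0.5 0.6 -0.85 0" --pt "-0.64 0.744 -0.85 0"

```text
time_s: 7.38
tcp_pos: [0.6043, -0.0378, 0.3269]
ee_rot: [[-0.588, -0.809, 0.003], [-0.809, 0.588, 0.001], [-0.003, -0.002, -1.0]]
wrist_force: [0.0, -0.1, -3.6]
gripper_width: 0.478
```

>>> drive_tool --pt "-0.2 0.25 0 0" --pt "-0.4 0.5 0 0" --pt "-0.64 0.744 0 0"

```text
time_s: 7.75
tcp_pos: [0.5761, 0.0762, 0.3233]
ee_rot: [[-0.589, -0.808, -0.004], [-0.808, 0.589, -0.0], [0.003, 0.003, -1.0]]
wrist_force: [0.5, -0.6, -2.4]
gripper_width: 0.484
```

>>> drive_tool --pt "-0.2 0.25 0 0" --pt "-0.4 0.5 0 0" --pt "-0.635 0.743 0 0" --pt "-0.635 0.743 0 -0.1" --pt "-0.635 0.743 0 -0.1" --pt "-0.635 0.743 0 -0.1"

```text
time_s: 8.5
tcp_pos: [0.55, 0.1889, 0.3243]
ee_rot: [[-0.419, -0.908, -0.002], [-0.908, 0.419, -0.001], [0.002, 0.001, -1.0]]
wrist_force: [-0.2, 0.1, -2.8]
gripper_width: 0.48
```

Run:
```python
from h import *
s=telemetry.sense(); print(s["time_s"],s["tcp_pos"],np.degrees(np.arctan2(s["ee_rot"][1][0],s["ee_rot"][0][0])),s["wrist_force"],s["moment"],s["joints"])
c=capture("side");t=capture("top")
R=lambda a,k:cv2.resize(a,None,fx=k,fy=k,interpolation=cv2.INTER_CUBIC)
o=np.zeros((450,800,3),np.uint8);a=R(c["color"][80:230,130:280],3);b=R(t["color"][160:310,90:205],3)
o[:,:450]=a;o[:,455:800]=b;cv2.imwrite("pics/over.png",cv2.convertScaleAbs(o,alpha=1.6))
```

```text
8.5 [0.5499658  0.18887529 0.32426078] -114.7567650649116 [-0.17482527  0.09124265 -2.77259813] [ 0.03901447 -0.08051036  0.04364648] [ 3.48939654e+01  1.66654644e+01 -2.81711830e+00 -2.68387061e-02
 -7.06363045e+01 -5.96418696e+01]
```

View pics/over.png

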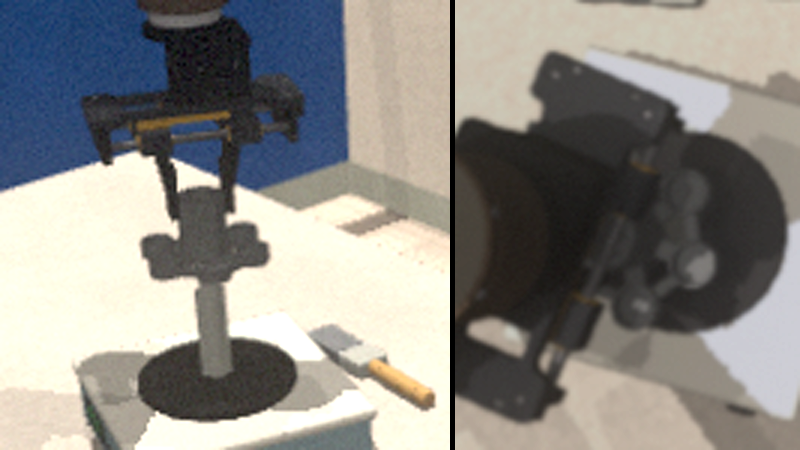

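>>> drive_tool --pt "0 0 0.06 0" --pt "0 0 0.12 0" --pt "0 0 0.15 0" --pt "0 0 0.18 0" --pt "0 0 0.2 0" --pt "0 0 0.22 0" --pt "0 0 0.22 0"

```text
time_s: 9.48
tcp_pos: [0.5505, 0.1895, 0.2988]
ee_rot: [[-0.416, -0.909, 0.001], [-0.909, 0.416, 0.0], [-0.001, -0.0, -1.0]]
wrist_force: [1.9, -0.3, -3.3]
gripper_width: 0.481
```

>>> drive_tool --pt "0 0 0.02 0" --pt "0 0 0.04 0" --pt "0 0 0.06 0" --pt "0 0 0.075 0" --pt "0 0 0.085 0" --pt "0 0 0.085 0"

```text
time_s: 10.22
tcp_pos: [0.5505, 0.1895, 0.2886]
ee_rot: [[-0.416, -0.909, 0.0], [-0.909, 0.416, 0.0], [-0.0, -0.0, -1.0]]
wrist_force: [2.2, -0.6, -3.7]
gripper_width: 0.478
```

>>> drive_tool --pt "0 0 0.04 0" --pt "0 0 0.09 0" --pt "0 0 0.14 0" --pt "0 0 0.19 0" --pt "0 0 0.24 0" --pt "0 0 0.27 0"

```text
time_s: 10.98
tcp_pos: [0.5506, 0.1895, 0.256]
ee_rot: [[-0.416, -0.909, 0.001], [-0.909, 0.416, 0.0], [-0.0, -0.0, -1.0]]
wrist_force: [3.2, 1.0, -3.0]
gripper_width: 0.477
```

```bash
python3 -c "
from h import *
s=telemetry.sense(); print(s['tcp_pos'],s['wrist_force'],s['moment'])"
```

```text
[0.55057602 0.18947975 0.25599738] [ 3.23078916  0.97147943 -3.04853741] [ 0.44621458 -0.88468011  0.01138225]
```

>>> drive_tool --pt "-0.002 -0.005 0 0" --pt "-0.002 -0.005 0.06 0" --pt "-0.002 -0.005 0.12 0" --pt "-0.002 -0.005 0.18 0" --pt "-0.002 -0.005 0.24 0" --pt "-0.002 -0.005 0.3 0" --pt "-0.002 -0.005 0.35 0" --pt "-0.002 -0.005 0.39 0" --pt "-0.002 -0.005 0.41 0" --pt "-0.002 -0.005 0.43 0"

```text
time_s: 12.22
tcp_pos: [0.5509, 0.1893, 0.2045]
ee_rot: [[-0.416, -0.909, -0.0], [-0.909, 0.416, -0.0], [0.0, 0.0, -1.0]]
wrist_force: [1.6, 0.2, -1.9]
gripper_width: 0.477
```

>>> drive_tool --pt "0 0 0.01 0" --pt "0 0 0.02 0" --pt "0 0 0.027 0" --pt "0 0 0.033 0"

```text
time_s: 12.72
tcp_pos: [0.5509, 0.1893, 0.2006]
ee_rot: [[-0.416, -0.909, -0.0], [-0.909, 0.416, -0.0], [0.0, 0.0, -1.0]]
wrist_force: [0.5, -0.0, -3.0]
gripper_width: 0.479
```

>>> drive_tool --pt "0 0 0.005 0" --pt "0 0 0.01 0" --pt "0 0 0.01 0"

```text
time_s: 13.1
tcp_pos: [0.5508, 0.1893, 0.2003]
ee_rot: [[-0.416, -0.909, 0.0], [-0.909, 0.416, -0.0], [0.0, -0.0, -1.0]]
wrist_force: [-2.5, 0.6, 4.9]
gripper_width: 0.481
```

>>> drive_tool --pt "0 0 0 0" --pt "0 0 0 0" --pt "0 0 0 0" --pt "0 0 -0.2 0" --pt "0 0 -0.5 0" --pt "0 0 -0.83 0" --pt "0 0 -0.83 0" --fingers 60

```text
time_s: 13.98
tcp_pos: [0.5524, 0.1899, 0.3029]
ee_rot: [[-0.416, -0.91, 0.007], [-0.91, 0.416, 0.004], [-0.006, -0.005, -1.0]]
wrist_force: [0.6, 0.4, -0.1]
gripper_width: 0.689
```

>>> drive_tool --pt "0.3 -0.01 0 0" --pt "0.6 -0.03 0 0" --pt "0.79 -0.04 0 0"

```text
time_s: 14.35
tcp_pos: [0.5151, 0.0998, 0.2984]
ee_rot: [[-0.417, -0.909, -0.001], [-0.909, 0.417, -0.0], [0.001, 0.001, -1.0]]
wrist_force: [1.1, 0.2, -0.5]
gripper_width: 0.687
```

>>> drive_tool --pt "0.4 -0.02 0 0" --pt "0.79 -0.04 0 0" --pt "0.79 -0.04 0 0"

```text
time_s: 14.72
tcp_pos: [0.4796, 0.0108, 0.2989]
ee_rot: [[-0.419, -0.908, -0.001], [-0.908, 0.419, 0.0], [0.0, 0.001, -1.0]]
wrist_force: [0.6, 0.4, -0.8]
gripper_width: 0.692
```

>>> drive_tool --pt "0.4 -0.02 0.2 -0.09" --pt "0.79 -0.04 0.5 -0.18" --pt "0.79 -0.04 0.8 -0.263" --pt "0.79 -0.04 0.8 -0.263" --pt "0.79 -0.04 0.8 -0.263" --fingers 70

```text
time_s: 15.35
tcp_pos: [0.4473, -0.0747, 0.2042]
ee_rot: [[0.096, -0.995, 0.002], [-0.995, -0.096, -0.0], [0.0, -0.002, -1.0]]
wrist_force: [0.6, 0.0, 0.3]
gripper_width: 0.802
```

>>> drive_tool --pt "0.012 0.028 0.3 0" --pt "0.012 0.028 0.6 0" --pt "0.012 0.028 0.9 0" --pt "0.012 0.028 0.9 0" --pt "0.012 0.028 0.98 0" --pt "0.012 0.028 0.98 0"

```text
time_s: 16.1
tcp_pos: [0.4433, -0.0768, 0.0863]
ee_rot: [[0.097, -0.995, 0.002], [-0.995, -0.097, 0.0], [-0.0, -0.002, -1.0]]
wrist_force: [0.0, 0.4, -0.3]
gripper_width: 0.802
```

>>> drive_tool --pt "0 0 0.025 0" --pt "0 0 0.045 0" --pt "0 0 0.045 0"

```text
time_s: 16.48
tcp_pos: [0.4425, -0.0771, 0.0801]
ee_rot: [[0.097, -0.995, 0.0], [-0.995, -0.097, -0.0], [0.0, -0.0, -1.0]]
wrist_force: [-0.3, -0.8, -0.5]
gripper_width: 0.806
```

>>> drive_tool --pt "0 0 0 0" --pt "0 0 0 0" --pt "0 0 0 0" --pt "0 0 0 0" --fingers 30

```text
time_s: 16.98
tcp_pos: [0.4428, -0.077, 0.0801]
ee_rot: [[0.097, -0.995, 0.001], [-0.995, -0.097, 0.0], [-0.0, -0.001, -1.0]]
wrist_force: [0.9, 0.2, -0.3]
gripper_width: 0.481
```

>>> drive_tool --pt "0 0 0 0" --pt "0 0 0 0" --pt "0 0 0 0.1" --pt "0 0 0 0.19" --pt "0 0 0 0.28" --pt "0 0 0 0.37" --pt "0 0 0 0.46" --pt "0 0 0 0.55" --pt "0 0 0 0.64" --pt "0 0 0 0.73" --fingers 62

```text
time_s: 18.23
tcp_pos: [0.4425, -0.0771, 0.0801]
ee_rot: [[-0.98, -0.2, -0.0], [-0.2, 0.98, -0.0], [0.0, 0.0, -1.0]]
wrist_force: [-0.0, 0.4, -0.1]
gripper_width: 0.71
```

>>> drive_tool --pt "0 0 0 0.055" --pt "0 0 0 0.055" --pt "0 0 0 0.055"

```text
time_s: 18.6
tcp_pos: [0.4425, -0.0771, 0.0801]
ee_rot: [[-0.995, -0.099, -0.0], [-0.099, 0.995, -0.0], [0.0, -0.0, -1.0]]
wrist_force: [-0.4, -0.5, 0.1]
gripper_width: 0.708
```

>>> drive_tool --pt "0 0 0 0" --pt "0 0 0 0" --pt "0 0 0 0" --pt "0 0 0 0" --fingers 30

```text
time_s: 19.1
tcp_pos: [0.4426, -0.077, 0.0801]
ee_rot: [[-0.995, -0.098, -0.0], [-0.098, 0.995, -0.0], [0.0, -0.0, -1.0]]
wrist_force: [-0.5, -0.2, -0.9]
gripper_width: 0.482
```

>>> drive_tool --pt "0 0 -0.1 0" --pt "0 0 -0.3 0" --pt "0 0 -0.6 0" --pt "0 0 -0.9 0" --pt "0 0 -0.95 0"

```text
time_s: 19.73
tcp_pos: [0.4436, -0.0769, 0.197]
ee_rot: [[-0.995, -0.098, 0.006], [-0.098, 0.995, 0.001], [-0.006, 0.0, -1.0]]
wrist_force: [-0.8, -0.6, -1.9]
gripper_width: 0.482
```

>>> drive_tool --pt "-0.02 0.05 -0.3 0" --pt "-0.1 0.2 -0.6 0" --pt "-0.2 0.4 -0.83 0" --pt "-0.37 0.7 -0.83 0"

```text
time_s: 20.23
tcp_pos: [0.4789, 0.0114, 0.2956]
ee_rot: [[-0.995, -0.096, 0.004], [-0.096, 0.995, 0.001], [-0.004, 0.001, -1.0]]
wrist_force: [1.0, -0.1, -1.7]
gripper_width: 0.478
```

>>> drive_tool --pt "-0.2 0.35 0 0" --pt "-0.37 0.7 0 0" --pt "-0.37 0.7 0 0"

```text
time_s: 20.6
tcp_pos: [0.5148, 0.1011, 0.2922]
ee_rot: [[-0.995, -0.101, -0.002], [-0.101, 0.995, -0.001], [0.002, -0.0, -1.0]]
wrist_force: [0.5, -0.2, -1.8]
gripper_width: 0.478
```

>>> drive_tool --pt "-0.1 0.2 0 -0.08" --pt "-0.2 0.4 0 -0.17" --pt "-0.3 0.6 0 -0.26" --pt "-0.376 0.72 0 -0.35" --pt "-0.376 0.72 0 -0.44" --pt "-0.376 0.72 0 -0.522" --pt "-0.376 0.72 0 -0.522" --pt "-0.376 0.72 0 -0.522"

```text
time_s: 21.6
tcp_pos: [0.5507, 0.1887, 0.2933]
ee_rot: [[-0.419, -0.908, -0.001], [-0.908, 0.419, -0.0], [0.001, 0.001, -1.0]]
wrist_force: [-0.1, 0.1, -1.3]
gripper_width: 0.482
```

>>> drive_tool --pt "-0.005 0 0.06 0" --pt "-0.005 0 0.13 0" --pt "-0.005 0 0.18 0" --pt "-0.005 0 0.21 0" --pt "-0.005 0 0.24 0" --pt "-0.005 0 0.265 0" --pt "-0.005 0 0.275 0" --pt "-0.005 0 0.275 0"

```text
time_s: 22.6
tcp_pos: [0.5513, 0.1898, 0.2607]
ee_rot: [[-0.416, -0.909, 0.0], [-0.909, 0.416, 0.0], [-0.0, -0.0, -1.0]]
wrist_force: [0.1, 0.2, -1.4]
gripper_width: 0.479
```

>>> drive_tool --pt "0 0 0.02 0" --pt "0 0 0.035 0" --pt "0 0 0.045 0" --pt "0 0 0.055 0" --pt "0 0 0.06 0" --pt "0 0 0.06 0"

```text
time_s: 23.35
tcp_pos: [0.5513, 0.1898, 0.2535]
ee_rot: [[-0.416, -0.909, -0.0], [-0.909, 0.416, -0.0], [0.0, 0.0, -1.0]]
wrist_force: [0.3, -0.4, -1.3]
gripper_width: 0.477
```

>>> drive_tool --pt "0 0 0.03 0" --pt "0 0 0.06 0" --pt "0 0 0.09 0" --pt "0 0 0.12 0" --pt "0 0 0.15 0" --pt "0 0 0.17 0" --pt "0 0 0.185 0" --pt "0 0 0.195 0" --pt "0 0 0.195 0"

```text
time_s: 24.48
tcp_pos: [0.5513, 0.1898, 0.2301]
ee_rot: [[-0.416, -0.909, -0.0], [-0.909, 0.416, -0.0], [0.0, 0.0, -1.0]]
wrist_force: [-0.3, -0.4, -1.4]
gripper_width: 0.479
```

>>> drive_tool --pt "0 0 0.005 0" --pt "0 0 0.01 0" --pt "0 0 0.01 0"

```text
time_s: 24.85
tcp_pos: [0.5513, 0.1898, 0.2291]
ee_rot: [[-0.416, -0.909, 0.0], [-0.909, 0.416, 0.0], [-0.0, -0.0, -1.0]]
wrist_force: [-0.2, 0.0, 0.1]
gripper_width: 0.479
```

>>> drive_tool --pt "0 0 0.004 0" --pt "0 0 0.004 0"

```text
time_s: 25.1
tcp_pos: [0.5513, 0.1898, 0.2291]
ee_rot: [[-0.416, -0.909, 0.001], [-0.909, 0.416, 0.0], [-0.0, -0.0, -1.0]]
wrist_force: [-2.2, 0.1, 3.3]
gripper_width: 0.48
```

>>> drive_tool --pt "0 0 0 0" --pt "0 0 0 0" --pt "0 0 0 0" --pt "0 0 -0.2 0" --pt "0 0 -0.45 0" --pt "0 0 -0.67 0" --pt "0 0 -0.67 0" --fingers 60

```text
time_s: 25.98
tcp_pos: [0.5521, 0.1902, 0.3111]
ee_rot: [[-0.416, -0.909, 0.005], [-0.909, 0.416, 0.003], [-0.004, -0.003, -1.0]]
wrist_force: [-0.0, 0.1, 0.1]
gripper_width: 0.689
```

>>> drive_tool --pt "0.4 -0.1 0 0" --pt "0.8 -0.2 0 0" --pt "0.95 -0.214 0 0" --fingers 87

```text
time_s: 26.35
tcp_pos: [0.5261, 0.0734, 0.3076]
ee_rot: [[-0.418, -0.908, -0.002], [-0.908, 0.418, -0.001], [0.001, 0.002, -1.0]]
wrist_force: [0.2, 0.2, -0.0]
gripper_width: 0.94
```

>>> drive_tool --pt "0.4 -0.1 0 0" --pt "0.8 -0.2 0 0" --pt "0.95 -0.214 0 0"

```text
time_s: 26.72
tcp_pos: [0.5025, -0.0404, 0.308]
ee_rot: [[-0.418, -0.909, -0.001], [-0.909, 0.418, 0.0], [0.0, 0.001, -1.0]]
wrist_force: [-1.0, 1.6, -1.0]
gripper_width: 1.0
```

>>> drive_tool --pt "0.4 -0.1 0 0" --pt "0.8 -0.2 0 0" --pt "0.95 -0.214 0 0"

```text
time_s: 27.1
tcp_pos: [0.4788, -0.1545, 0.3082]
ee_rot: [[-0.418, -0.909, -0.001], [-0.909, 0.418, 0.0], [0.0, 0.001, -1.0]]
wrist_force: [0.2, 0.9, 0.1]
gripper_width: 0.999
```

>>> drive_tool --pt "0.4 -0.1 0 0" --pt "0.8 -0.2 0.3 0" --pt "0.95 -0.214 0.6 0" --pt "0.95 -0.214 0.8 0" --pt "0.95 -0.214 0.8 0"

```text
time_s: 27.72
tcp_pos: [0.4543, -0.2669, 0.2107]
ee_rot: [[-0.416, -0.909, -0.005], [-0.909, 0.416, 0.002], [0.001, 0.005, -1.0]]
wrist_force: [0.5, 0.6, 0.8]
gripper_width: 1.002
```

Run:
```python
from h import *
s=telemetry.sense(); print(s["time_s"],s["tcp_pos"],s["wrist_force"])
c=capture("side");t=capture("top")
R=lambda a,k:cv2.resize(a,None,fx=k,fy=k,interpolation=cv2.INTER_CUBIC)
o=np.zeros((450,800,3),np.uint8);a=R(c["color"][150:300,150:250],3);b=R(t["color"][160:310,90:255],3)
o[:,:300]=a;o[:,302:797]=b;cv2.imwrite("pics/two.png",cv2.convertScaleAbs(o,alpha=1.6))
```

```text
27.725 [ 0.45431798 -0.26687865  0.21065898] [0.47936752 0.58034044 0.83117703]
```

View pics/two.png

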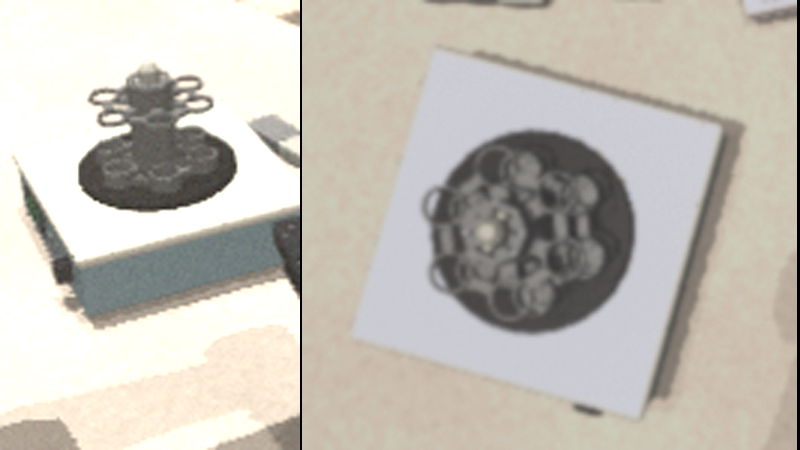

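>>> drive_tool --pt "0.008 -0.008 0.3 0" --pt "0.008 -0.008 0.6 0" --pt "0.008 -0.008 0.9 0" --pt "0.008 -0.008 0.98 0" --pt "0.008 -0.008 1 0"

```text
time_s: 28.45
tcp_pos: [0.4566, -0.2689, 0.0938]
ee_rot: [[-0.415, -0.91, 0.002], [-0.91, 0.415, -0.001], [-0.0, -0.002, -1.0]]
wrist_force: [0.0, 0.1, -0.1]
gripper_width: 1.0
```

>>> drive_tool --pt "0 0 0.03 0" --pt "0 0 0.05 0" --pt "0 0 0.05 0"

```text
time_s: 28.82
tcp_pos: [0.4556, -0.269, 0.0873]
ee_rot: [[-0.416, -0.909, 0.001], [-0.909, 0.416, -0.0], [-0.0, -0.001, -1.0]]
wrist_force: [0.2, 0.2, -0.7]
gripper_width: 1.003
```

>>> drive_tool --pt "0 0 0 0" --pt "0 0 0 0" --pt "0 0 0 0" --pt "0 0 0 0" --fingers 50

```text
time_s: 29.32
tcp_pos: [0.4554, -0.2689, 0.0868]
ee_rot: [[-0.416, -0.909, -0.0], [-0.909, 0.416, 0.0], [0.0, 0.0, -1.0]]
wrist_force: [0.0, 0.1, -0.1]
gripper_width: 0.667
```

>>> drive_tool --pt "0 0 0 0" --pt "0 0 0 0" --pt "0 0 0 -0.1" --pt "0 0 0 -0.19" --pt "0 0 0 -0.28" --pt "0 0 0 -0.37" --pt "0 0 0 -0.46" --pt "0 0 0 -0.55" --pt "0 0 0 -0.64" --pt "0 0 0 -0.73" --fingers 78

```text
time_s: 30.58
tcp_pos: [0.4555, -0.2689, 0.0868]
ee_rot: [[0.861, -0.509, -0.0], [-0.509, -0.861, -0.0], [-0.0, 0.0, -1.0]]
wrist_force: [0.4, 0.3, -0.4]
gripper_width: 0.897
```

>>> drive_tool --pt "0 0 0 -0.055" --pt "0 0 0 -0.055" --pt "0 0 0 -0.055"

```text
time_s: 30.95
tcp_pos: [0.4555, -0.2689, 0.0868]
ee_rot: [[0.908, -0.418, 0.0], [-0.418, -0.908, -0.0], [0.0, -0.0, -1.0]]
wrist_force: [-0.8, -0.7, 0.7]
gripper_width: 0.898
```

>>> drive_tool --pt "0 0 0 0" --pt "0 0 0 0" --pt "0 0 0 0" --pt "0 0 0 0" --fingers 50

```text
time_s: 31.45
tcp_pos: [0.4554, -0.269, 0.0868]
ee_rot: [[0.909, -0.417, -0.0], [-0.417, -0.909, -0.0], [-0.0, 0.0, -1.0]]
wrist_force: [-0.2, -0.6, -0.7]
gripper_width: 0.689
```

>>> drive_tool --pt "0 0 0 0" --pt "0 0 0 0" --pt "0 0 0 0.1" --pt "0 0 0 0.19" --pt "0 0 0 0.28" --pt "0 0 0 0.37" --pt "0 0 0 0.46" --pt "0 0 0 0.55" --pt "0 0 0 0.64" --pt "0 0 0 0.73" --fingers 78

```text
time_s: 32.7
tcp_pos: [0.4555, -0.2688, 0.0868]
ee_rot: [[-0.319, -0.948, 0.0], [-0.948, 0.319, 0.0], [-0.0, -0.0, -1.0]]
wrist_force: [0.5, -0.2, -0.1]
gripper_width: 0.899
```

>>> drive_tool --pt "0 0 0 0.055" --pt "0 0 0 0.055" --pt "0 0 0 0.055"

```text
time_s: 33.08
tcp_pos: [0.4555, -0.2689, 0.0868]
ee_rot: [[-0.415, -0.91, 0.0], [-0.91, 0.415, -0.0], [-0.0, -0.0, -1.0]]
wrist_force: [0.4, -0.0, 0.3]
gripper_width: 0.898
```

>>> drive_tool --pt "0 0 0 0" --pt "0 0 0 0" --pt "0 0 0 0" --pt "0 0 0 0" --pt "0 0 0 0" --fingers 50

```text
time_s: 33.7
tcp_pos: [0.4554, -0.2689, 0.0868]
ee_rot: [[-0.416, -0.909, -0.0], [-0.909, 0.416, 0.0], [0.0, 0.0, -1.0]]
wrist_force: [-0.2, 0.0, -0.3]
gripper_width: 0.67
```

Run:
```python
from h import *
s=telemetry.sense(); print(s["gripper_width"],s["tcp_pos"],s["moment"])
c=capture("side");t=capture("top")
for n,cc in(("s",c),("t",t)): print(n,proj(cc,[[.4554,-.2689,.036],[.4554,-.2689,0]]).round(1))
R=lambda a,k:cv2.resize(a,None,fx=k,fy=k,interpolation=cv2.INTER_CUBIC)
o=np.zeros((500,800,3),np.uint8);a=R(c["color"][240:340,250:330],5);b=R(t["color"][220:320,320:398],5)
o[:,:400]=a;o[:,405:795]=b;cv2.imwrite("pics/col.png",cv2.convertScaleAbs(o,alpha=1.6))
```

```text
0.6697961468881038 [ 0.45543329 -0.26888951  0.08679628] [ 0.14315342 -0.02280104  0.02829274]
s [[290.2 306.7]
 [290.1 318.5]]
t [[364.5 271.5]
 [361.6 270.2]]
```

View pics/col.png

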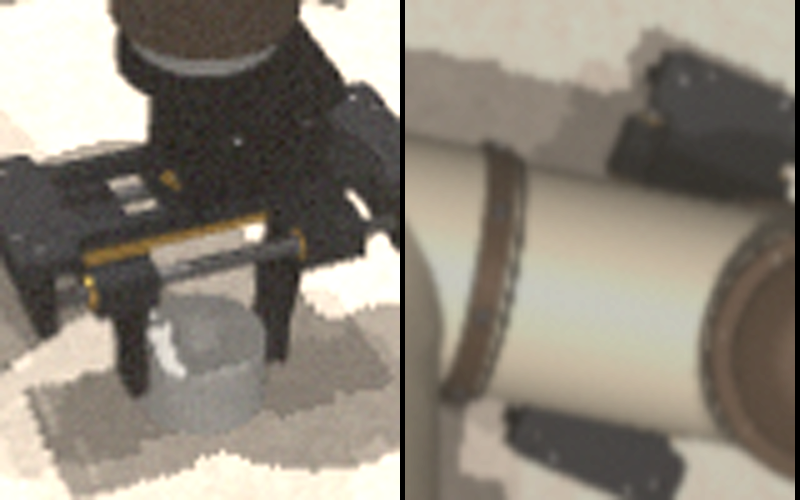

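>>> drive_tool --pt "0 0 -0.1 0" --pt "0 0 -0.3 0" --pt "0 0 -0.6 0" --pt "0 0 -0.9 0" --pt "0 0 -0.95 0"

```text
time_s: 34.42
tcp_pos: [0.4565, -0.2692, 0.2038]
ee_rot: [[-0.416, -0.909, 0.006], [-0.909, 0.416, -0.002], [-0.001, -0.006, -1.0]]
wrist_force: [0.5, 0.9, -2.8]
gripper_width: 0.671
```

>>> drive_tool --pt "-0.1 0.02 -0.3 0" --pt "-0.3 0.07 -0.6 0" --pt "-0.6 0.14 -0.83 0" --pt "-0.95 0.216 -0.83 0"

```text
time_s: 34.92
tcp_pos: [0.4798, -0.1537, 0.3018]
ee_rot: [[-0.417, -0.909, 0.003], [-0.909, 0.417, 0.0], [-0.001, -0.003, -1.0]]
wrist_force: [0.6, 0.3, -3.3]
gripper_width: 0.671
```

>>> drive_tool --pt "-0.4 0.1 0 0" --pt "-0.8 0.2 0 0" --pt "-0.95 0.216 0 0"

```text
time_s: 35.3
tcp_pos: [0.5027, -0.0379, 0.2992]
ee_rot: [[-0.414, -0.91, -0.003], [-0.91, 0.414, 0.0], [0.001, 0.002, -1.0]]
wrist_force: [-1.1, 0.5, -1.8]
gripper_width: 0.673
```

>>> drive_tool --pt "-0.4 0.1 0 0" --pt "-0.8 0.2 0 0" --pt "-0.95 0.216 0 0"

```text
time_s: 35.67
tcp_pos: [0.527, 0.0761, 0.2993]
ee_rot: [[-0.414, -0.91, -0.002], [-0.91, 0.414, -0.0], [0.001, 0.002, -1.0]]
wrist_force: [0.1, 0.1, -2.7]
gripper_width: 0.669
```

>>> drive_tool --pt "-0.35 0.1 0 0" --pt "-0.7 0.2 0 0" --pt "-0.95 0.216 0 0" --pt "-0.95 0.216 0 0" --pt "-0.95 0.216 0 0"

```text
time_s: 36.3
tcp_pos: [0.5506, 0.1879, 0.2995]
ee_rot: [[-0.417, -0.909, -0.002], [-0.909, 0.417, -0.001], [0.002, 0.001, -1.0]]
wrist_force: [0.5, -0.6, -2.1]
gripper_width: 0.67
```

Run:
```python
from h import *
s=telemetry.sense(); p=s["tcp_pos"];print(p,s["gripper_width"],s["wrist_force"],s["moment"])
c=capture("side")
b=[p[0],p[1],p[2]-.0868]; print(proj(c,[b,[b[0],b[1],b[2]+.036],[.5509,.1893,.192]]).round(1))
cv2.imwrite("pics/col2.png",cv2.convertScaleAbs(cv2.resize(c["color"][110:210,150:250],None,fx=6,fy=6,interpolation=cv2.INTER_CUBIC),alpha=1.6))
```

```text
[0.55059324 0.18788958 0.29954894] 0.6695377766966019 [ 0.48056503 -0.58029339 -2.05051729] [ 0.04108396 -0.07036501  0.00289153]
[[198.4 164.7]
 [197.3 152.8]
 [198.8 171.2]]
```

View pics/col2.png

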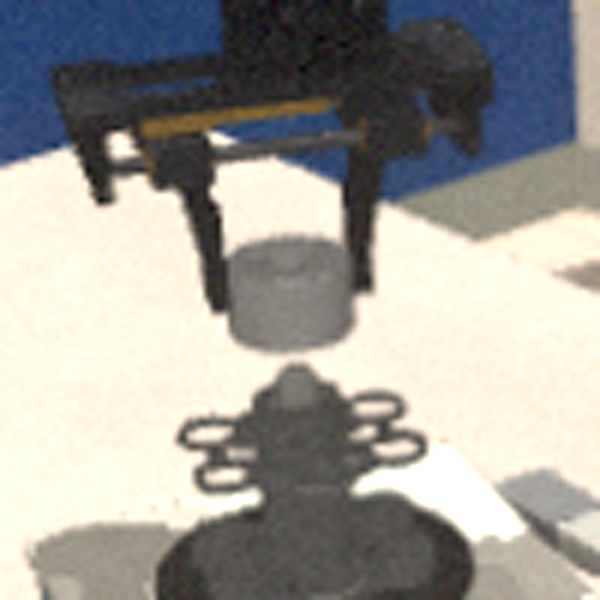

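>>> drive_tool --pt "-0.013 0.002 0.05 0" --pt "-0.013 0.002 0.11 0" --pt "-0.013 0.002 0.15 0" --pt "-0.013 0.002 0.17 0" --pt "-0.013 0.002 0.19 0" --pt "-0.013 0.002 0.21 0" --pt "-0.013 0.002 0.21 0"

```text
time_s: 37.22
tcp_pos: [0.5512, 0.1904, 0.2751]
ee_rot: [[-0.416, -0.909, -0.0], [-0.909, 0.416, -0.0], [0.0, 0.0, -1.0]]
wrist_force: [0.6, -0.2, -2.2]
gripper_width: 0.665
```

>>> drive_tool --pt "0 0 0.02 0" --pt "0 0 0.04 0" --pt "0 0 0.06 0" --pt "0 0 0.075 0" --pt "0 0 0.085 0" --pt "0 0 0.085 0"

```text
time_s: 37.98
tcp_pos: [0.5513, 0.1904, 0.2649]
ee_rot: [[-0.416, -0.909, -0.0], [-0.909, 0.416, -0.0], [0.0, 0.0, -1.0]]
wrist_force: [-1.1, 0.7, -1.6]
gripper_width: 0.67
```

Underside at 178 mm now, free of force; last 2 mm slowly.

>>> drive_tool --pt "0 0 0.006 0" --pt "0 0 0.012 0" --pt "0 0 0.016 0" --pt "0 0 0.016 0"

```text
time_s: 38.48
tcp_pos: [0.5513, 0.1904, 0.2631]
ee_rot: [[-0.416, -0.909, -0.0], [-0.909, 0.416, -0.0], [0.0, 0.0, -1.0]]
wrist_force: [0.6, 0.3, -2.3]
gripper_width: 0.67
```

>>> drive_tool --pt "0 0 0.004 0" --pt "0 0 0.004 0"

```text
time_s: 38.72
tcp_pos: [0.5513, 0.1904, 0.2628]
ee_rot: [[-0.416, -0.909, 0.0], [-0.909, 0.416, 0.0], [-0.0, -0.0, -1.0]]
wrist_force: [-0.4, 0.2, -1.5]
gripper_width: 0.673
```

>>> drive_tool --pt "0 0 0.004 0" --pt "0 0 0.004 0" --pt "0 0 0.006 0" --pt "0 0 0.006 0"

```text
time_s: 39.22
tcp_pos: [0.5513, 0.1904, 0.2628]
ee_rot: [[-0.416, -0.909, 0.001], [-0.909, 0.416, 0.0], [-0.001, -0.001, -1.0]]
wrist_force: [-3.3, -0.5, 4.5]
gripper_width: 0.669
```

>>> drive_tool --pt "0 0 0 0" --pt "0 0 0 0" --pt "0 0 0 0" --pt "0 0 -0.15 0" --pt "0 0 -0.4 0" --pt "0 0 -0.7 0" --pt "0 0 -0.7 0" --fingers 82

```text
time_s: 40.1
tcp_pos: [0.5524, 0.1909, 0.3492]
ee_rot: [[-0.416, -0.909, 0.006], [-0.909, 0.416, 0.003], [-0.006, -0.005, -1.0]]
wrist_force: [0.2, 0.7, -0.3]
gripper_width: 0.942
```

>>> drive_tool --pt "0.4 0 0 0" --pt "0.8 0 0 0" --pt "1 0 0 0"

```text
time_s: 40.48
tcp_pos: [0.5001, 0.0796, 0.3452]
ee_rot: [[-0.417, -0.909, -0.001], [-0.909, 0.417, -0.0], [0.001, 0.001, -1.0]]
wrist_force: [0.7, -0.3, 0.4]
gripper_width: 0.94
```

>>> drive_tool --pt "0.4 0 0 0" --pt "0.8 0 0 0" --pt "1 0 0 0" --pt "1 0 0 0"

```text
time_s: 40.98
tcp_pos: [0.4509, -0.0288, 0.3457]
ee_rot: [[-0.418, -0.908, 0.0], [-0.908, 0.418, 0.0], [-0.0, 0.0, -1.0]]
wrist_force: [0.3, 0.4, 0.4]
gripper_width: 0.939
```

Run:
```python
from h import *
s=telemetry.sense(); print(s["time_s"],s["tcp_pos"])
c=capture("side");t=capture("top")
R=lambda a,k:cv2.resize(a,None,fx=k,fy=k,interpolation=cv2.INTER_CUBIC)
print(proj(c,[[.5509,.1893,.212],[.5509,.1893,.192]]).round(1),proj(t,[[.5509,.1893,.212]]).round(1))
o=np.zeros((590,800,3),np.uint8);o[:400,:400]=R(c["color"][150:250,150:250],4);o[:300,405:800]=R(t["color"][170:305,100:278],2.22)[:300,:395]
o[305:,405:798]=R(t["color"],.702)[:285,:393]
cv2.imwrite("pics/fin.png",cv2.convertScaleAbs(o,alpha=1.6))
```

```text
40.975 [ 0.45094909 -0.02881683  0.34567613]
[[198.2 164.8]
 [198.8 171.2]] [[148.5 236.7]]
```

View pics/fin.png

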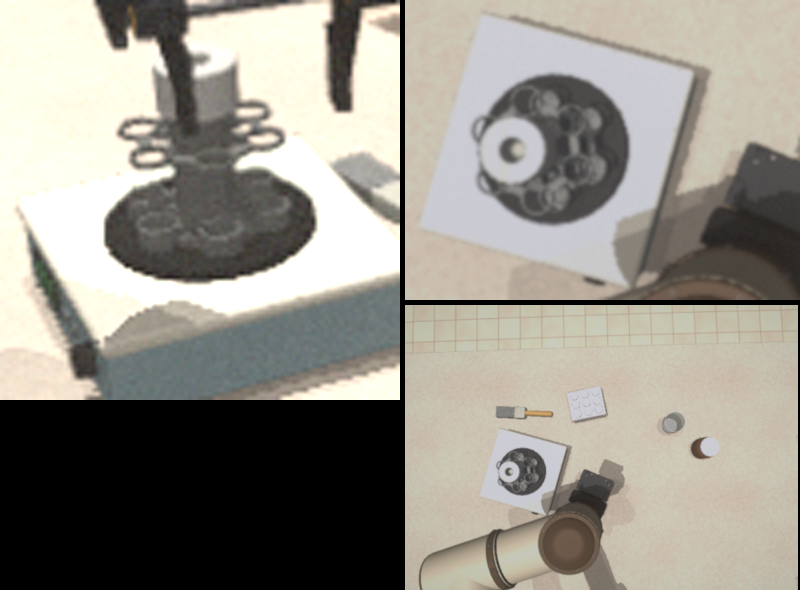

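```bash
python3 -c "
from h import *
print(order.finish_job())"
```

```text
the job is handed in; nothing more can be done
None
```

The carousel is back together on the spindle: cup plate, then guide plate, then collar, all hubs up. I handed the job in at about 41 s.

**How the parts went on**
- I gripped each part at two or more angles 90° apart so it was centred in the jaws before lifting.
- I set each plate to the key angle seen in the camera, about -24.5° in the world frame. Both plates passed the key without resistance, so no turning search was needed.
- I eased each part down to light contact of roughly 5–8 N, then released it.

**Last checks**
- **Heights:** underside heights from the tool were 85, 149 and 176 mm above the bench, matching the stated home positions.
- **Final pictures:** the collar is level on the guide hub with the spindle in its bore. The trays, beaker, jar and brush look unmoved by eye.
- **Lateral force:** the cup plate showed a side force of about 3 N on the spindle, which I corrected by about 0.6 mm.

**What disagreed**
- The collar's grip width read about 58 mm at one gripper angle and 60 mm at the other. I never explained this, but the pictures showed it centred and it went down freely.
- My rough side-view pick of the cup plate's centre was about 1 cm off the top view. I used the top view together with the two-view hub measurement instead.

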